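# Lock off the belt sander and flip its status marker

### The arm

A 6-joint arm with a two-finger parallel gripper is mounted at the origin on the work surface. World frame = base frame: x ahead of the robot, y to its left, z up, the work surface at z = 0. Lengths are in m, angles in rad, forces in N, time in s.
With the tool pointing down it reaches from about 0.225 to 0.725 m from the base axis. Payload 3.1 kg.
Tool frame: the origin (TCP) lies on the centre line of the jaws, within the pads' length; the fingertips stand 11 mm ahead of it and the grasp point (between the pads) lies 8 mm behind it; z points along the fingers, y is the line along which they close (so a half turn about z gives the same grasp; the last joint's range is limited). The gripper opens to 85 mm and grips with 20 to 120 N. Pads are 22 mm wide; open, the fingers measure 114 mm over their backs; the gripper's body (76 mm by 85 mm) begins 54 mm behind the grasp point. The pads swing forward as they close: fully open they stand 13 mm farther back than shut.
Start: joints at [1.053, 0.048, 0.099, 1.622, 0, 1.443], TCP at [0.2, 0.486, 0.242] pointing down, gripper open.
Joint ranges: [-2.91, 2.91], [-0.99, 1.94], [-1.21, 1.42], [-2.12, 2.29], [-1.49, 1.47], [-3.14, 3.14]. Speed limits (rad/s): [2.79, 2.79, 3.14, 3.14, 3.14, 3.14].

### API

Orientations are given as [roll, pitch, yaw] about the fixed x, y, z axes, in that order (R = Rz(yaw) Ry(pitch) Rx(roll)).
In Python, from rig import * gives the robot as it stands.
- The arm moves only by the tool jog_arm, never from a script. Its arguments are lists of equal length, an entry for each row: "delta_pos": the shift along the world's x, y, z normalised to -1 to 1, where 1 is 25 mm, a list of three; "delta_rot": the turn, a rotation vector about the world's x, y, z normalised to -1 to 1, where 1 is 0.5 rad, a list of three. In form: {"delta_pos": [[dx, dy, dz], ...], "delta_rot": [[ax, ay, az], ...]}. A call has 1 to 10 rows; each row shifts and turns the commanded pose from where the row before left it; what a row does not reach is not made up. A row lasts 1/10 s, in which the tool goes at most 50 mm and 8.59 degrees, less where a joint would pass 70% of its speed; a pose out of reach is approached as far as the arm can. A call with a number of a shift or a turn outside -1 to 1 is refused whole. A call with a gripper value outside its range is refused whole. "jaw" is the closure, from 0 (fully open) to 1 (shut), set as the call begins (left out, the last holds). The fingers move at their own pace and stop on an object; the grip force is fixed at half the most. Time passes only in rows, so rows that do not move let the fingers close. It gives the time, the measured TCP pose, the force, the opening and the grip force at its end, in the units of the state.
- observe(): the state, without advancing time (a new reading comes with each control period).
- camera(name): name is "side" or "top"; returns a dict with "img" (384x512x3 uint8, blue, green, red), "fx", "fy", "cx", "cy" (pixels), "extrinsics" (4x4, takes a point from world to camera coordinates). Camera axes: x right, y up, looking along -z (the intrinsics and any distortion apply to the point x, -y, -z); pixel columns grow to the right and rows downward; lengths in m; the calibration is good to about 2 mm. A picture is of the moment at which its call begins. There is no depth.
- close_job(): hands the job in; it is judged then, once.
The state is a dict: "time": time; "joints": joint angles; "joint_velocities": joint speeds; "joint_efforts": joint torques, N m; "ee_pos": TCP position; "eef_rot": TCP orientation; "ft_force": force on the tool from outside, world axes, zero at the start; "moment": the same for the moment, N m; "finger_gap": finger opening in m; "gripper_force": force on a finger pad.
Only numpy, scipy, OpenCV 4.12 (cv2) and the standard library are available. Lean on these libraries where they do the work, as an engineer would, in place of code of your own. Each camera call takes 0.05 s, during which the arm holds its last target. There are 200 camera calls.

### The job

Make the belt sander safe: turn the red isolator handle fully to off (clockwise, to the red dot), and only then swing the steel lockout hasp all the way out by its black knob. Then change the status marker from green to red: lift it out of its cup, lay it flat on the bench and let go, then take it again and stand it upright in the cup, green end down on the cup's floor and red end up. Set the marker down without letting it drop or topple, and leave the other things on the bench alone.

Things in the scene. Friction and masses are not known exactly. Their poses are not given: they have to be found in the camera images.
- isolator: Grey isolator enclosure fixed to the bench, 140 x 200 mm, top face 80 mm above the bench. Origin at bench level; the box's centre lies 30 mm from it along +y of this frame (the box spans x -70..70, y -70..130 mm). Handle axis at (0, 70) mm, hasp hinge at (-45, -30) mm in this frame.
- isolator_handle (a joint): Turn of the handle in rad: 0 = on (handle along the enclosure's x, white mark at the green dot), 1.57 = off, at its stop (handle along the enclosure's y, white mark at the red dot). Grows clockwise seen from above. About 0.15 N m of friction; it stays where left. Starts between 0 and 0.2.
- handle_grip (a point): Point on the handle's turning axis at mid-height of its bar, about 111 mm above the bench. The red bar is 90 mm long (along this point's x, turning with the handle), 18 mm thick (along y) and 34 mm high, its top 16 mm above this point; a black round boss 48 mm across lies below the bar, its top 18 mm below this point.
- hasp (a joint): Swing of the steel hasp in rad: 0 = folded in (arm along the enclosure's +x from the hinge), grows clockwise seen from above, to 1.6 at its stop, fully out (arm along about the enclosure's -y, reaching out past its side). About 0.12 N m of friction (1.4 N at the knob); it stays where left. Starts between 0 and 0.15.
- hasp_knob (a point): Centre of the hasp's upright black round knob, 18 mm across, 36 mm high (18 mm above and below this point), 105 mm above the bench, 90 mm from the hinge; the knob's foot is level with the flat arm.
- hasp_hinge (a point): Point on the hasp's vertical hinge axis, at the height of the knob's centre. Fixed to the enclosure.
- cup: Dark round wooden holder cup fixed to the bench: 84 mm outside, 76 mm inside, rim 50 mm above the bench, inner floor 5 mm above the bench. Origin at bench level on its axis.
- marker_center (a point): Centre of the loose wooden status marker, 200 mm long, 120 g: a 22 mm square shaft, 120 mm long, between two 44 mm square end blocks, each 40 mm long, one red and one green. Shaft and blocks have parallel sides. This frame's z runs along the marker towards the green end, x and y across its flat sides. At the start it stands upright in the cup, green end up, centre 105 mm above the bench. Lying flat its centre is 22 mm above the bench.
- marker_green (a point): Centre of the marker's green end face, 100 mm from its centre.
- sander: Bystander: hand sanding block with wooden grip, 120 x 70 x 52 mm, loose. Origin under its centre.
- hammer: Bystander: hammer with a wooden handle, about 280 mm long, lying loose across the far side of the bench.
- wood_box: Bystander: lidded wooden box, 112 x 142 x 61 mm, loose. Origin under its centre.
There are look-alikes about, which are no part of the job. What is shaped like the part that bears marker_center but blue is not meant. Several things have the shape of the cup; the one meant has the colours described above.

How it is judged:
By the outcome, as a careful person would: the job done as asked, in the order asked, and still so for the second after the job is handed in, with the robot touching nothing.
It also fails if it takes over 72 s, if anything falls off the work surface, if the arm or the gripper's body presses on something with over 40 N, if the wrist force passes 120 N, or if a joint passes its speed limit or range.

## Working session

There is one attempt and no reset: what is moved stays moved. The work goes in short steps, Python scripts to look and compute and a tool call to move; the robot and the scene stay as the last step left them, time stands still between calls to the robot, and variables do not carry over. Pictures are saved under pics/ and viewed, at most 10 in all, crops included, and the job is handed in when it is done.

Besides the shell and the picture viewer there is one more tool, called after "Call:" as name(argument=value, ...) on one line, values as JSON. jog_arm: Moves the arm, as the interface text tells. Scaled input: -1 to 1 covers 25 mm each way for a shift and 0.5 rad each way for a turn. Its arguments: {"type":"object","properties":{"delta_pos":{"type":"array","items":{"type":"array","items":{"type":"number"}}},"delta_rot":{"type":"array","items":{"type":"array","items":{"type":"number"}}},"jaw":{"type":"number"}},"required":["delta_pos","delta_rot"]}

```bash
ls; mkdir -p pics
cat > h.py <<'E'
from rig import *
import numpy as np, cv2
def ray(c,u,v):
    E=np.array(c["extrinsics"]);R=E[:3,:3];t=E[:3,3]
    d=R.T@np.array([(u-c["cx"])/c["fx"],-(v-c["cy"])/c["fy"],-1]);return -R.T@t,d
def onz(c,u,v,z):
    o,d=ray(c,u,v);return (o+d*(z-o[2])/d[2]).round(4)
def proj(c,p):
    E=np.array(c["extrinsics"]);q=E[:3,:3]@np.array(p)+E[:3,3]
    return (c["cx"]+c["fx"]*q[0]/-q[2],c["cy"]-c["fy"]*q[1]/-q[2])
E
python3 - <<'E'
from h import *
for n in("top","side"):
    c=camera(n);cv2.imwrite(f"pics/{n}0.png",cv2.resize(c["img"],(800,600),interpolation=cv2.INTER_CUBIC))
    print({k:v for k,v in c.items() if k!="img"})
print(observe())
E
```

```text
pics
{'fx': 439.54305509623737, 'fy': 439.54305509623737, 'cx': 250.99135530958054, 'cy': 190.0421816716884, 'extrinsics': array([[ 6.40189805e-03, -9.99979123e-01,  8.77121101e-04,
         6.13751959e-02],
       [ 9.86018633e-01,  6.45857493e-03,  1.66509884e-01,
        -5.63422822e-01],
       [-1.66512072e-01, -2.01121550e-04,  9.86039395e-01,
        -1.37938110e+00],
       [ 0.00000000e+00,  0.00000000e+00,  0.00000000e+00,
         1.00000000e+00]])}
{'fx': 402.13395493870803, 'fy': 402.13395493870803, 'cx': 253.69309204471932, 'cy': 191.23400829129417, 'extrinsics': array([[-0.98746878, -0.15781006,  0.00117938,  0.56395161],
       [ 0.09812271, -0.60809834,  0.7877743 , -0.11841521],
       [-0.12360153,  0.77801825,  0.61596288, -1.14495097],
       [ 0.        ,  0.        ,  0.        ,  1.        ]])}
{'time': 0.1, 'joints': array([ 1.05319986e+00,  4.86826498e-02,  9.77209836e-02,  1.62199625e+00,
       -1.90904839e-06,  1.44300502e+00]), 'joint_velocities': array([-0.0002354 , -0.00036003,  0.00468642, -0.00114703, -0.00015971,
        0.00109922]), 'joint_efforts': array([ 1.91609870e-03, -3.39852691e+01,  3.20935428e+01,  1.58650585e-02,
       -2.26078278e-04, -1.06973272e-05]), 'ee_pos': array([0.19924383, 0.48514137, 0.24121428]), 'eef_rot': array([-3.13944844e+00, -2.73588031e-04,  2.75178721e+00]), 'ft_force': array([-0.41688762,  0.18921021,  0.57404969]), 'moment': array([0.0065816 , 0.02991648, 0.01827634]), 'gripper_force': 0.0, 'finger_gap': 0.08540758758683557}
```

View pics/top0.png

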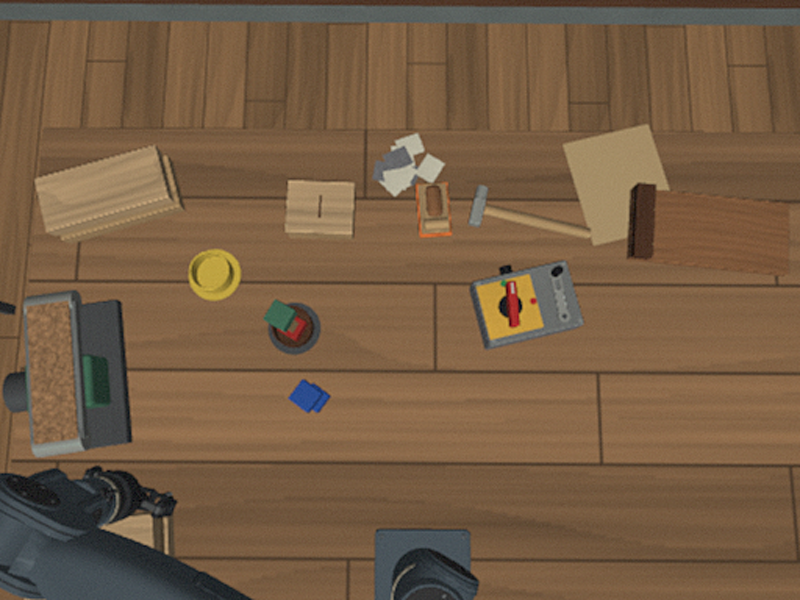

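View pics/side0.png

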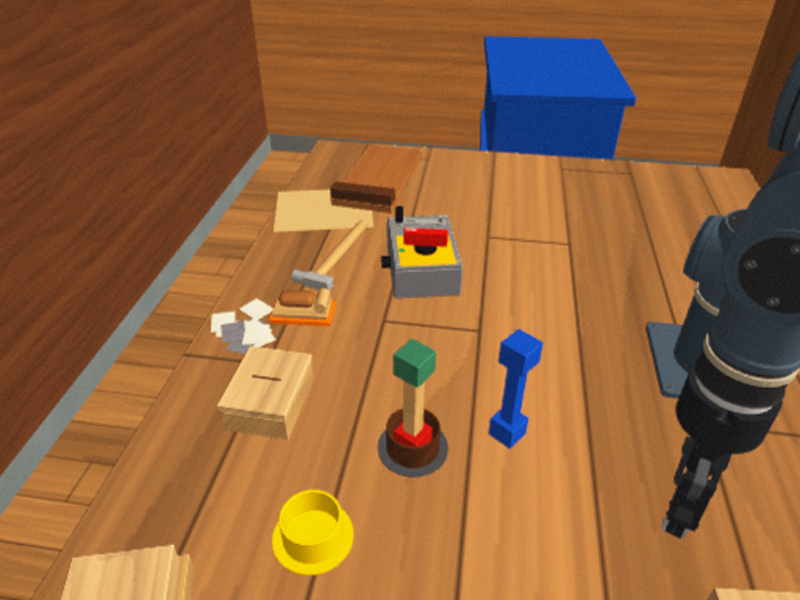

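Top picture: isolator at about (525,305), red bar (513,303), black knob (558,271). The side lug (505,269) is not the knob. Cup-shaped: yellow (215,273) and dark (294,328); the dark one is meant. Marker-shaped: blue (310,396) and red/green (283,316) standing in the dark cup; the red/green one is meant. Confirming in one enlarged crop while measuring.

Run:
```python
from h import *
c=camera("top");im=c["img"];s=camera("side")
A=cv2.resize(im[160:265,165:385],(800,382),interpolation=cv2.INTER_CUBIC)
cv2.imwrite("pics/crop1.png",A)
def blobs(cam,lo,hi,box,amin=25):
    m=cv2.inRange(cv2.cvtColor(cam["img"],cv2.COLOR_BGR2HSV),lo,hi);k=np.zeros_like(m);x0,y0,x1,y1=box;k[y0:y1,x0:x1]=m[y0:y1,x0:x1]
    return [x for x in cv2.findContours(k,0,2)[0] if cv2.contourArea(x)>=amin]
for x in blobs(c,(0,170,90),(6,255,255),(300,165,380,230)):
    r=cv2.minAreaRect(x);b=cv2.boxPoints(r);print("bar",r,[onz(c,*p,.127)[:2] for p in b],onz(c,*r[0],.127))
for x in blobs(c,(20,120,100),(32,255,255),(300,165,380,230)):
    r=cv2.minAreaRect(x);print("yellow",r,onz(c,*r[0],.08),[onz(c,*p,.08)[:2] for p in cv2.boxPoints(r)])
for x in blobs(c,(0,0,0),(180,255,45),(300,165,380,230),8):
    r=cv2.minAreaRect(x);print("black",r,onz(c,*r[0],.123))
for x in blobs(c,(60,60,30),(95,255,255),(150,180,210,230)):
    r=cv2.minAreaRect(x);print("green",r,[onz(c,*p,.205)[:2] for p in cv2.boxPoints(r)],onz(c,*r[0],.205))
# enclosure outline: grey
m=cv2.inRange(cv2.cvtColor(im,cv2.COLOR_BGR2HSV),(0,0,60),(180,50,200));k=np.zeros_like(m);k[160:230,295:378]=m[160:230,295:378]
x=max(cv2.findContours(k,0,2)[0],key=cv2.contourArea);r=cv2.minAreaRect(x);print("box",r,[onz(c,*p,.08)[:2] for p in cv2.boxPoints(r)],onz(c,*r[0],.08))
# cup base flange
m=cv2.inRange(cv2.cvtColor(im,cv2.COLOR_BGR2HSV),(0,0,30),(180,70,110));k=np.zeros_like(m);k[185:235,165:215]=m[185:235,165:215]
x=max(cv2.findContours(k,0,2)[0],key=cv2.contourArea);e=cv2.minEnclosingCircle(x);print("flange",e,onz(c,*e[0],.003))
```

```text
bar ((328.0400085449219, 194.2799835205078), (25.173004150390625, 6.222539901733398), 81.8698959350586) [array([ 0.5752, -0.1565]), array([ 0.5781, -0.1755]), array([ 0.501 , -0.1846]), array([ 0.4982, -0.1658])] [ 0.5379 -0.1706  0.127 ]
yellow ((325.82354736328125, 195.7941436767578), (34.92512893676758, 35.65273666381836), 75.96376037597656) [ 0.5406 -0.1718  0.08  ] [array([ 0.5807, -0.1043]), array([ 0.6095, -0.215 ]), array([ 0.5008, -0.2387]), array([ 0.4728, -0.1294])]
black ((321.6065979003906, 195.67214965820312), (11.045360565185547, 3.8025012016296387), 84.80557250976562) [ 0.5341 -0.1515  0.123 ]
black ((356.0000305175781, 173.00001525878906), (4.242640495300293, 7.071067810058594), 45.0) [ 0.6058 -0.2593  0.123 ]
black ((323.25, 172.24998474121094), (4.427187919616699, 6.640782833099365), 71.56504821777344) [ 0.6075 -0.1581  0.123 ]
green ((179.005615234375, 201.69102478027344), (16.217967987060547, 15.58197021484375), 32.0053825378418) [array([0.4942, 0.3026]), array([0.5328, 0.2802]), array([0.508 , 0.2399]), array([0.4697, 0.2623])] [0.5011 0.2712 0.205 ]
box ((336.4706115722656, 194.38235473632812), (44.626548767089844, 65.24208068847656), 75.96376037597656) [array([ 0.5888, -0.0888]), array([ 0.6417, -0.2921]), array([ 0.5023, -0.3212]), array([ 0.4511, -0.1211])] [ 0.5453 -0.2056  0.08  ]
flange ((187.01942443847656, 209.21359252929688), 17.533344268798828) [0.5045 0.2772 0.003 ]
```

View pics/crop1.png

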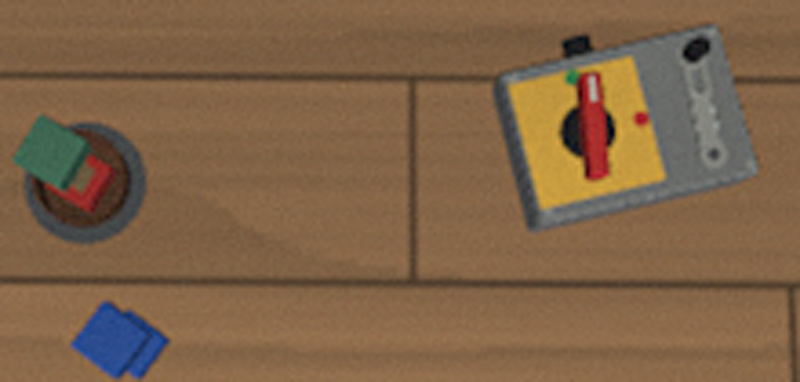

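The crop confirms it: dark cup with the red/green marker (50,155), blue look-alike outside; handle mark near the green dot (572,77), knob (697,48). The measurements agree with the given sizes (box yaw about 0.245, handle axis (0.539,-0.171), handle angle about 0.13, knob (0.606,-0.259), 88 mm from the hinge). Moving over the handle.

Call:
jog_arm(delta_pos=[[0.45,-0.87,0.1],[0.45,-0.87,0.1],[0.45,-0.87,0.1],[0.45,-0.87,0.1],[0.45,-0.87,0.1],[0.45,-0.87,0.1],[0.45,-0.87,0],[0.45,-0.87,0],[0.45,-0.87,0],[0.45,-0.87,0]], delta_rot=[[0,0,0.034],[0,0,0.034],[0,0,0.034],[0,0,0.034],[0,0,0.034],[0,0,0.034],[0,0,0.034],[0,0,0.034],[0,0,0.034],[0,0,0.034]], jaw=0)

```text
time: 1.2
ee_pos: [0.3122, 0.2671, 0.2572]
eef_rot: [-3.141, -0.0, 2.923]
ft_force: [1.2, -0.1, 0.8]
finger_gap: 0.0853
gripper_force: 0.0
```

Call:
jog_arm(delta_pos=[[0.45,-0.87,0],[0.45,-0.87,0],[0.45,-0.87,0],[0.45,-0.87,0],[0.45,-0.87,0],[0.45,-0.87,0],[0.45,-0.87,0],[0.45,-0.87,0],[0.45,-0.87,0],[0.45,-0.87,0]], delta_rot=[[0,0,0.034],[0,0,0.034],[0,0,0.034],[0,0,0.034],[0,0,0.034],[0,0,0.034],[0,0,0.034],[0,0,0.034],[0,0,0.034],[0,0,0.034]])

```text
time: 2.2
ee_pos: [0.4247, 0.0497, 0.2571]
eef_rot: [3.142, -0.0, 3.092]
ft_force: [0.3, -0.3, -0.4]
finger_gap: 0.0857
gripper_force: 0.0
```

Call:
jog_arm(delta_pos=[[0.45,-0.87,0],[0.45,-0.87,0],[0.45,-0.87,0],[0.45,-0.87,0],[0.45,-0.87,0],[0.45,-0.87,0],[0.45,-0.87,0],[0.45,-0.87,0],[0.45,-0.87,0],[0.45,-0.87,0]], delta_rot=[[0,0,0.034],[0,0,0.034],[0,0,0.034],[0,0,0.034],[0,0,0.034],[0,0,0.034],[0,0,0.034],[0,0,0.034],[0,0,0.034],[0,0,0.034]])

```text
time: 3.2
ee_pos: [0.5372, -0.1678, 0.2569]
eef_rot: [3.141, -0.001, -3.021]
ft_force: [-0.1, -0.1, 0.0]
finger_gap: 0.0855
gripper_force: 0.0
```

Call:
jog_arm(delta_pos=[[0.08,-0.12,-0.8],[0,0,-0.8],[0,0,-0.8],[0,0,-0.8],[0,0,-0.8],[0,0,-0.8],[0,0,-0.4],[0,0,-0.4],[0,0,-0.4],[0,0,0]], delta_rot=[[0,0,0],[0,0,0],[0,0,0],[0,0,0],[0,0,0],[0,0,0],[0,0,0],[0,0,0],[0,0,0],[0,0,0]])

```text
time: 4.2
ee_pos: [0.5383, -0.1696, 0.106]
eef_rot: [3.14, -0.002, -3.021]
ft_force: [-0.3, 0.2, 0.4]
finger_gap: 0.0853
gripper_force: 0.0
```

Call:
jog_arm(delta_pos=[[0,0,0],[0,0,0],[0,0,0],[0,0,0],[0,0,0],[0,0,0],[0,0,0],[0,0,0]], delta_rot=[[0,0,0],[0,0,0],[0,0,0],[0,0,0],[0,0,0],[0,0,0],[0,0,0],[0,0,0]], jaw=1)

```text
time: 5.0
ee_pos: [0.5397, -0.174, 0.1086]
eef_rot: [-3.133, 0.001, -3.024]
ft_force: [-0.8, -7.8, 0.2]
finger_gap: 0.0172
gripper_force: 58.5
```

Call:
jog_arm(delta_pos=[[0,-0.14,0],[0,0,0],[0,0,0],[0,0,0],[0,0,0],[0,0,0],[0,0,0]], delta_rot=[[0,0,-0.1],[0,0,-0.2],[0,0,-0.2],[0,0,-0.2],[0,0,-0.2],[0,0,-0.2],[0,0,-0.2]])

```text
time: 5.7
ee_pos: [0.5399, -0.1733, 0.1087]
eef_rot: [3.141, 0.002, 2.609]
ft_force: [0.5, 1.4, 3.1]
finger_gap: 0.0172
gripper_force: 59.0
```

Call:
jog_arm(delta_pos=[[0,0,0],[0,0,0],[0,0,0],[0,0,0],[0,0,0],[0,0,0],[0,0,0],[0,0,0],[0,0,0],[0,0,0]], delta_rot=[[0,0,-0.2],[0,0,-0.2],[0,0,-0.2],[0,0,-0.2],[0,0,-0.2],[0,0,-0.2],[0,0,-0.2],[0,0,-0.15],[0,0,-0.1],[0,0,0]])

```text
time: 6.7
ee_pos: [0.5407, -0.1727, 0.1086]
eef_rot: [3.138, 0.0, 1.791]
ft_force: [3.0, 3.3, 3.9]
finger_gap: 0.0174
gripper_force: 61.3
```

```bash
python3 -c "
from h import *
o=observe();print(o['moment'],o['ft_force'],o['joints'],o['eef_rot'])"
```

```text
[ 0.44767179 -0.43445267  1.0333952 ] [3.02735821 3.32136259 3.8763578 ] [-0.42854955  0.16612662 -0.03880127  1.36253635  0.0022613   0.92216722] [3.13757123e+00 2.10849180e-04 1.79087923e+00]
```

Call:
jog_arm(delta_pos=[[0,0,0],[0,0,0],[0,0,0],[0,0,0],[0,0,0.7],[0,0,0.8],[0,0,0.8],[0,0,0.8]], delta_rot=[[0,0,0],[0,0,0],[0,0,0],[0,0,0],[0,0,0],[0,0,0],[0,0,0],[0,0,0]], jaw=0)

```text
time: 7.5
ee_pos: [0.5386, -0.1736, 0.1853]
eef_rot: [-3.141, -0.0, 1.786]
ft_force: [0.0, -0.1, 0.2]
finger_gap: 0.0851
gripper_force: 0.0
```

Call:
jog_arm(delta_pos=[[0.27,-0.35,0],[0.27,-0.35,0],[0.27,-0.35,0],[0.27,-0.35,0],[0.27,-0.35,0],[0.27,-0.35,0],[0.27,-0.35,0],[0.27,-0.35,0],[0.27,-0.35,0],[0.27,-0.35,0]], delta_rot=[[0,0,0.29],[0,0,0.29],[0,0,0.29],[0,0,0.29],[0,0,0.29],[0,0,0.29],[0,0,0.29],[0,0,0.29],[0,0,0.29],[0,0,0.29]])

```text
time: 8.5
ee_pos: [0.6065, -0.2615, 0.1844]
eef_rot: [3.141, -0.001, -3.041]
ft_force: [0.1, 0.7, -0.0]
finger_gap: 0.0854
gripper_force: 0.0
```

Call:
jog_arm(delta_pos=[[0,0,0],[0,0,0],[0,0,0]], delta_rot=[[0,0,0.27],[0,0,0.02],[0,0,0]], jaw=0.3)

```text
time: 8.8
ee_pos: [0.6063, -0.2609, 0.1845]
eef_rot: [3.141, -0.001, -2.904]
ft_force: [-1.9, 0.6, -0.0]
finger_gap: 0.0599
gripper_force: 0.0
```

Run:
```python
from h import *
for n in("top","side"):
    c=camera(n);u,v=proj(c,(.56,-.21,.09));u=int(u);v=int(v);cv2.imwrite(f"pics/iso_{n}.png",cv2.resize(c["img"][v-55:v+45,u-66:u+66],(792,600),interpolation=cv2.INTER_CUBIC))
a=cv2.imread("pics/iso_top.png");b=cv2.imread("pics/iso_side.png");cv2.imwrite("pics/iso.png",cv2.resize(np.hstack([a,b]),(800,303)))
```

```text
(no output)
```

View pics/iso.png

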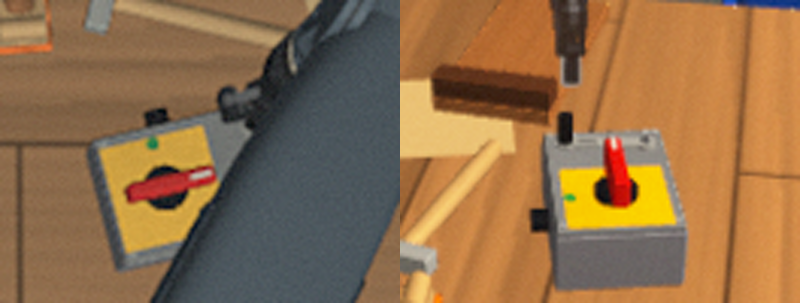

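Picture: handle bar lies across, parallel to the panel's edge (off). The knob (566,128) is directly below the gripper. Descending to grip it.

Call:
jog_arm(delta_pos=[[0,0,-0.8],[0,0,-0.8],[0,0,-0.8],[0,0,-0.76],[0,0,0]], delta_rot=[[0,0,0],[0,0,0],[0,0,0],[0,0,0],[0,0,0]])

```text
time: 9.4
ee_pos: [0.6042, -0.2595, 0.1019]
eef_rot: [3.137, -0.005, -2.902]
ft_force: [0.2, 0.3, 0.1]
finger_gap: 0.0596
gripper_force: 0.0
```

Call:
jog_arm(delta_pos=[[0,0,0],[0,0,0],[0,0,0],[0,0,0],[0,0,0],[0,0,0]], delta_rot=[[0,0,0],[0,0,0],[0,0,0],[0,0,0],[0,0,0],[0,0,0]], jaw=1)

```text
time: 10.0
ee_pos: [0.6079, -0.2619, 0.1082]
eef_rot: [-3.138, 0.003, -2.902]
ft_force: [1.1, -2.6, 6.9]
finger_gap: 0.0159
gripper_force: 58.5
```

Run:
```python
import numpy as np
# arc plan: hinge from refined handle axis
H=np.array([.540,-.173])
for yaw in(.22,.245):
    R=np.array([[np.cos(yaw),-np.sin(yaw)],[np.sin(yaw),np.cos(yaw)]])
    h=H+R@np.array([-.045,-.1]);print(yaw,h.round(4),"k0",(h+R@[.09,0]).round(4))
    a=yaw-.02-np.arange(17)*.1
    P=h+.09*np.c_[np.cos(a),np.sin(a)]
    print((np.diff(P,axis=0)/.025).round(2).tolist())
```

```text
0.22 [ 0.5179 -0.2804] k0 [ 0.6057 -0.2608]
[[0.05, -0.36], [0.02, -0.36], [-0.02, -0.36], [-0.05, -0.36], [-0.09, -0.35], [-0.12, -0.34], [-0.16, -0.32], [-0.19, -0.31], [-0.22, -0.29], [-0.25, -0.26], [-0.27, -0.24], [-0.29, -0.21], [-0.31, -0.18], [-0.33, -0.15], [-0.34, -0.11], [-0.35, -0.08]]
0.245 [ 0.5206 -0.2809] k0 [ 0.6079 -0.2591]
[[0.06, -0.35], [0.03, -0.36], [-0.01, -0.36], [-0.04, -0.36], [-0.08, -0.35], [-0.11, -0.34], [-0.15, -0.33], [-0.18, -0.31], [-0.21, -0.29], [-0.24, -0.27], [-0.26, -0.24], [-0.29, -0.22], [-0.31, -0.19], [-0.32, -0.16], [-0.34, -0.12], [-0.35, -0.09]]
```

Call:
jog_arm(delta_pos=[[0.05,-0.36,0],[0.02,-0.36,0],[-0.02,-0.36,0],[-0.05,-0.36,0],[-0.08,-0.35,0],[-0.12,-0.34,0],[-0.15,-0.33,0],[-0.19,-0.31,0]], delta_rot=[[0,0,-0.2],[0,0,-0.2],[0,0,-0.2],[0,0,-0.2],[0,0,-0.2],[0,0,-0.2],[0,0,-0.2],[0,0,-0.2]])

```text
time: 10.8
ee_pos: [0.5955, -0.3307, 0.1083]
eef_rot: [3.139, 0.006, 2.578]
ft_force: [4.1, 0.5, 6.0]
finger_gap: 0.0158
gripper_force: 58.7
```

Call:
jog_arm(delta_pos=[[-0.22,-0.29,0],[-0.24,-0.26,0],[-0.27,-0.24,0],[-0.29,-0.21,0],[-0.31,-0.18,0],[-0.33,-0.15,0],[-0.34,-0.12,0],[-0.35,-0.08,0],[-0.25,-0.03,0],[0,0,0]], delta_rot=[[0,0,-0.2],[0,0,-0.2],[0,0,-0.2],[0,0,-0.2],[0,0,-0.2],[0,0,-0.2],[0,0,-0.2],[0,0,-0.2],[0,0,-0.1],[0,0,0]])

```text
time: 11.8
ee_pos: [0.5394, -0.3683, 0.1083]
eef_rot: [3.116, 0.004, 1.735]
ft_force: [25.4, 0.7, -3.5]
finger_gap: 0.0161
gripper_force: 59.5
```

Call:
jog_arm(delta_pos=[[0,0,0],[0,0,0],[0,0,0],[0,0,0],[0,0,0.8],[0,0,0.8],[0,0,1],[0,0,1],[0,0,1],[0,0,1]], delta_rot=[[0,0,0],[0,0,0],[0,0,0],[0,0,0],[0,0,0],[0,0,0],[0,0,0],[0,0,0],[0,0,0],[0,0,0]], jaw=0)

```text
time: 12.8
ee_pos: [0.5272, -0.3691, 0.2464]
eef_rot: [-3.141, -0.001, 1.731]
ft_force: [0.7, 0.1, -0.0]
finger_gap: 0.0855
gripper_force: 0.0
```

Run:
```python
from h import *
c=camera("top");s=camera("side")
def mask(cam,rs,box):
    hsv=cv2.cvtColor(cam["img"],cv2.COLOR_BGR2HSV);m=sum(cv2.inRange(hsv,*r) for r in rs);k=np.zeros_like(m);x0,y0,x1,y1=box;k[y0:y1,x0:x1]=m[y0:y1,x0:x1];return k
def big(m): return max(cv2.findContours(m,0,2)[0],key=cv2.contourArea)
g=big(mask(s,[((60,60,20),(95,255,255))],(230,200,300,260)))
print("side green hull",cv2.approxPolyDP(cv2.convexHull(g),1.5,True)[:,0].tolist(),cv2.contourArea(g))
print("pred marker top corners at yaw1.02 centre(.501,.271):")
for x,y in((.501,.271),(.504,.276)):
    for cam in(c,s):
        P=[(x+22e-3*(a*np.cos(1.02)-b*np.sin(1.02)),y+22e-3*(a*np.sin(1.02)+b*np.cos(1.02)),z) for z in(.205,.165) for a,b in((1,1),(1,-1),(-1,-1),(-1,1))]
        print((x,y),[tuple(int(round(q)) for q in proj(cam,p)) for p in P])
g=big(mask(c,[((60,60,20),(95,255,255))],(150,180,210,230)));print("top hull",cv2.approxPolyDP(cv2.convexHull(g),1.5,True)[:,0].tolist())
# dark flange in side: compare ellipse
m=mask(s,[((0,0,20),(180,90,110))],(235,255,295,310));f=big(m);e=cv2.fitEllipse(cv2.convexHull(f));print("side flange",e,onz(s,*e[0],.002))
b=big(mask(c,[((105,150,60),(130,255,255))],(170,235,220,270)));r=cv2.minAreaRect(b);print("blue",r,onz(c,*r[0],.2))
b=big(mask(s,[((105,150,60),(130,255,255))],(300,200,360,290)));print("blue side",cv2.boundingRect(b))
bt=cv2.boundingRect(b);print(onz(s,bt[0]+10,bt[1]+bt[3]-9,.02))
y=big(mask(c,[((20,150,100),(35,255,255))],(110,150,160,200)));e=cv2.minEnclosingCircle(y);print("ycup",e,onz(c,*e[0],.01))
cv2.imwrite("pics/cup2.png",np.hstack([cv2.resize(c["img"][175:245,155:225],(400,400),interpolation=2),cv2.resize(s["img"][205:310,215:320],(400,400),interpolation=2)]))
```

```text
side green hull [[263, 217], [278, 225], [277, 237], [267, 246], [253, 239], [252, 227]] 520.0
pred marker top corners at yaw1.02 centre(.501,.271):
(0.501, 0.271) [(168, 204), (177, 191), (190, 199), (181, 212), (171, 206), (179, 194), (192, 201), (183, 214)]
(0.501, 0.271) [(268, 235), (252, 226), (265, 215), (280, 224), (267, 248), (252, 239), (264, 228), (280, 237)]
(0.504, 0.276) [(167, 203), (175, 190), (188, 198), (180, 211), (169, 205), (178, 193), (190, 200), (182, 213)]
(0.504, 0.276) [(266, 236), (250, 227), (263, 217), (279, 225), (265, 250), (250, 240), (263, 230), (278, 239)]
top hull [[189, 200], [182, 211], [169, 204], [176, 192]]
side flange ((263.7870788574219, 286.6249084472656), (35.42911911010742, 44.30022430419922), 92.42166137695312) [0.5019 0.2756 0.002 ]
blue ((197.74002075195312, 253.68002319335938), (20.0, 16.600000381469727), 36.869895935058594) [0.354  0.2142 0.2   ]
blue side (313, 211, 34, 76)
[0.3599 0.2405 0.02  ]
ycup ((136.79208374023438, 175.18812561035156), 16.90721893310547) [0.6173 0.4479 0.01  ]
```

View pics/cup2.png

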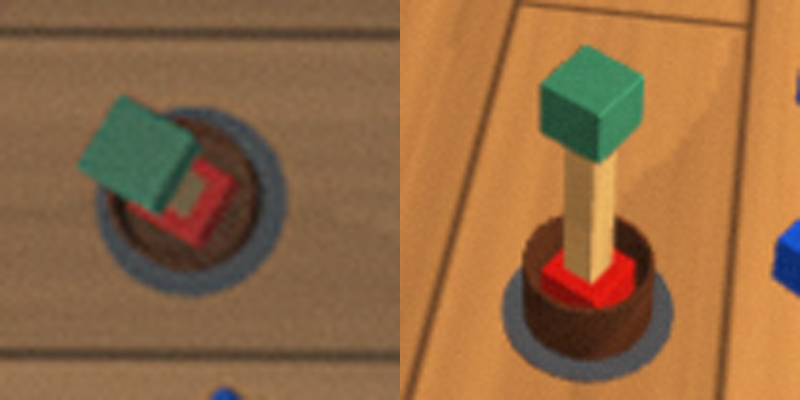

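Picture: green block on top of the marker (135,150 left; 590,100 right), red block standing in the dark cup; marker about (0.503,0.273), cup about (0.503,0.276), consistent in both views. Moving to a 45° side grasp of the shaft, the body on the side away from the blue marker.

Call:
jog_arm(delta_pos=[[0.067,1,0],[0.067,1,0],[0.067,1,0],[0.067,1,0],[0.067,1,0],[0.067,1,0],[0.067,1,0],[0.067,1,0],[0.067,1,0],[0.067,1,0]], delta_rot=[[0,0,0.072],[0,0,0.072],[0,0,0.072],[0,0,0.072],[0,0,0.072],[0,0,0.072],[0,0,0.072],[0,0,0.072],[0,0,0.072],[0,0,0.072]])

```text
time: 13.9
ee_pos: [0.5438, -0.1181, 0.2441]
eef_rot: [-3.14, -0.002, 2.093]
ft_force: [0.5, 0.1, 0.2]
finger_gap: 0.0851
gripper_force: 0.0
```

Call:
jog_arm(delta_pos=[[0.067,1,0],[0.067,1,0],[0.067,1,0],[0.067,1,0],[0.067,1,0],[0.067,1,0],[0.067,1,0],[0.067,1,0],[0.067,1,0],[0.067,1,0]], delta_rot=[[0,0,0.072],[0,0,0.072],[0,0,0.072],[0,0,0.072],[0,0,0.072],[0,0,0.072],[0,0,0.072],[0,0,0.072],[0,0,0.072],[0,0,0.072]])

```text
time: 14.9
ee_pos: [0.5607, 0.1315, 0.2441]
eef_rot: [-3.14, -0.002, 2.453]
ft_force: [-0.4, -0.7, -0.3]
finger_gap: 0.0854
gripper_force: 0.0
```

Call:
jog_arm(delta_pos=[[0.067,1,0],[0.067,1,0],[0.067,1,0],[0.067,1,0],[0,0,0],[0,0,0],[0,0,0],[0,0,0],[0,0,0],[0,0,0]], delta_rot=[[0,0,0.072],[0,0,0.072],[0,0,0.072],[0,0,0.072],[0.137,0.223,0],[0.137,0.223,0],[0.137,0.223,0],[0.137,0.223,0],[0.137,0.223,0],[0.137,0.223,0]])

```text
time: 15.9
ee_pos: [0.5523, 0.2311, 0.2196]
eef_rot: [3.107, -0.757, 2.6]
ft_force: [0.3, -0.2, -1.0]
finger_gap: 0.0853
gripper_force: 0.0
```

```bash
cat >> h.py <<'E'
from scipy.spatial.transform import Rotation as Rn
def tool():
    o=observe();R=Rn.from_euler("xyz",o["eef_rot"]).as_matrix()
    print("pos",np.round(o["ee_pos"],4),"x",R[:,0].round(3),"y",R[:,1].round(3),"z",R[:,2].round(3),"q",np.round(o["joints"],2),"F",np.round(o["ft_force"],1),"gap",round(o["finger_gap"],4));return np.array(o["ee_pos"]),R
E
python3 -c "
from h import *
tool()"
```

```text
pos [0.5523 0.2311 0.2196] x [-0.623  0.375  0.687] y [0.536 0.844 0.025] z [-0.57   0.384 -0.727] q [0.07 0.88 0.96 2.29 0.43 0.47] F [ 0.3 -0.2 -1. ] gap 0.0853
```

Call:
jog_arm(delta_pos=[[0.3,0,-0.6],[0.3,0,-0.6],[0,0,-0.6],[0,0,-0.6],[0,0,-0.2],[0,0,0]], delta_rot=[[0,0,0],[0,0,0],[0,0,0],[0,0,0],[0,0,0],[0,0,0]])

```text
time: 16.5
ee_pos: [0.5606, 0.2324, 0.1627]
eef_rot: [3.113, -0.757, 2.6]
ft_force: [0.2, 0.5, -0.4]
finger_gap: 0.0853
gripper_force: 0.0
```

```bash
python3 -c "
from h import *
tool()"
```

```text
pos [0.5606 0.2324 0.1627] x [-0.623  0.375  0.687] y [0.533 0.846 0.021] z [-0.573  0.379 -0.726] q [0.07 0.91 0.88 2.19 0.43 0.48] F [ 0.2  0.5 -0.4] gap 0.0853
```

Call:
jog_arm(delta_pos=[[-0.3,0.21,-0.42],[-0.3,0.21,-0.42],[-0.3,0.21,-0.42],[-0.3,0.21,-0.42],[-0.3,0.21,-0.42],[-0.3,0.21,-0.42],[0,0,0]], delta_rot=[[0,0,0],[0,0,0],[0,0,0],[0,0,0],[0,0,0],[0,0,0],[0,0,0]])

```text
time: 17.2
ee_pos: [0.5148, 0.2641, 0.0992]
eef_rot: [3.114, -0.759, 2.599]
ft_force: [0.8, 0.1, -0.2]
finger_gap: 0.0856
gripper_force: 0.0
```

Run:
```python
from h import *
tool()
c=camera("top");s=camera("side")
cv2.imwrite("pics/gr1.png",np.hstack([cv2.resize(c["img"][165:245,145:225],(400,400),interpolation=2),cv2.resize(s["img"][185:310,195:320],(400,400),interpolation=2)]))
```

```text
pos [0.5148 0.2641 0.0992] x [-0.621  0.374  0.688] y [0.532 0.846 0.02 ] z [-0.575  0.379 -0.725] q [0.12 0.78 0.56 1.98 0.46 0.52] F [ 0.8  0.1 -0.2] gap 0.0856
```

View pics/gr1.png

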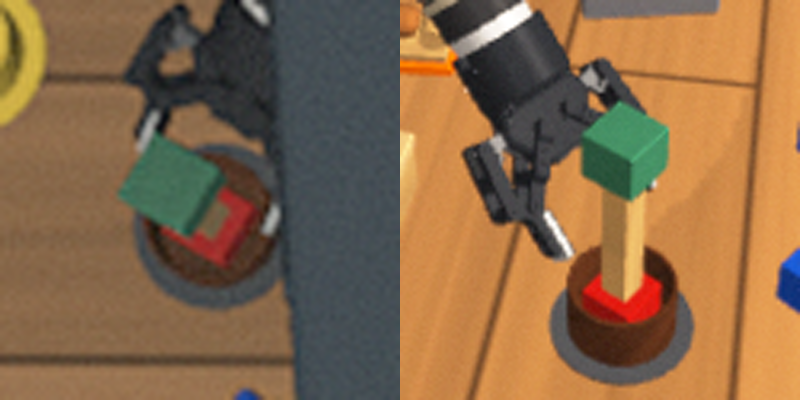

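Picture: a finger on each side of the shaft (tips at (560,240) and (650,185)), body clear of the green block. Completing the advance and gripping.

Call:
jog_arm(delta_pos=[[-0.28,0.2,-0.42],[-0.28,0.2,-0.42],[0,0,0]], delta_rot=[[0,0,0],[0,0,0],[0,0,0]])

```text
time: 17.6
ee_pos: [0.5014, 0.2734, 0.0774]
eef_rot: [3.115, -0.76, 2.598]
ft_force: [0.3, 0.1, -0.6]
finger_gap: 0.0855
gripper_force: 0.0
```

Call:
jog_arm(delta_pos=[[0,0,0],[0,0,0],[0,0,0],[0,0,0],[0,0,0],[0,0,0],[0,0,0]], delta_rot=[[0,0,0],[0,0,0],[0,0,0],[0,0,0],[0,0,0],[0,0,0],[0,0,0]], jaw=1)

```text
time: 18.3
ee_pos: [0.5017, 0.273, 0.078]
eef_rot: [3.115, -0.759, 2.597]
ft_force: [-0.4, -1.5, 4.3]
finger_gap: 0.0208
gripper_force: 59.5
```

```bash
python3 -c "
from h import *
tool()"
```

```text
pos [0.5017 0.273  0.078 ] x [-0.62   0.376  0.689] y [0.534 0.845 0.019] z [-0.575  0.38  -0.725] q [0.13 0.76 0.48 1.92 0.47 0.53] F [-0.4 -1.5  4.3] gap 0.0208
```

Call:
jog_arm(delta_pos=[[0,0,0.4],[0,0,0.6],[0,0,0.6],[0,0,0.6],[0,0,0.6]], delta_rot=[[0,0,0],[0,0,0],[0,0,0],[0,0,0],[0,0,0]])

```text
time: 18.8
ee_pos: [0.5018, 0.2733, 0.1491]
eef_rot: [3.113, -0.759, 2.598]
ft_force: [0.3, 0.1, -1.3]
finger_gap: 0.021
gripper_force: 59.1
```

Call:
jog_arm(delta_pos=[[-0.12,-0.73,0.08],[-0.12,-0.73,0.08],[-0.12,-0.73,0.08],[-0.12,-0.73,0.08],[-0.12,-0.73,0.08],[-0.12,-0.73,0.08],[-0.12,-0.73,0.08],[-0.12,-0.73,0.08],[-0.12,-0.73,0.08],[-0.12,-0.73,0.08]], delta_rot=[[0,0,-0.14],[0,0,-0.14],[0,0,-0.14],[0,0,-0.14],[0,0,-0.14],[0,0,-0.14],[0,0,-0.14],[0,0,-0.14],[0,0,-0.14],[0,0,-0.14]])

```text
time: 19.8
ee_pos: [0.4717, 0.0898, 0.1685]
eef_rot: [3.113, -0.759, 1.895]
ft_force: [1.0, 0.3, -1.1]
finger_gap: 0.0212
gripper_force: 59.1
```

Call:
jog_arm(delta_pos=[[-0.12,-0.73,0],[-0.12,-0.73,0],[0,0,0]], delta_rot=[[0,0,-0.14],[0,0,-0.14],[0,0,0]])

```text
time: 20.1
ee_pos: [0.4653, 0.0522, 0.1684]
eef_rot: [3.113, -0.758, 1.754]
ft_force: [0.7, 0.2, -0.6]
finger_gap: 0.0209
gripper_force: 59.1
```

```bash
python3 -c "
from h import *
tool()"
```

```text
pos [0.4653 0.0522 0.1684] x [-0.132  0.714  0.688] y [0.986 0.163 0.02 ] z [-0.098  0.681 -0.726] q [-0.43  0.2  -0.08  1.77  0.62  0.81] F [ 0.7  0.2 -0.6] gap 0.0209
```

Call:
jog_arm(delta_pos=[[0,0,0],[0,0,0],[0,0,0],[0,0,0],[0,0,0],[0,0,0],[0,0,0],[0,0,0],[0,0,0],[0,0,0]], delta_rot=[[-0.258,-0.043,0],[-0.258,-0.043,0],[-0.258,-0.043,0],[-0.258,-0.043,0],[-0.258,-0.043,0],[-0.258,-0.043,0],[-0.258,-0.043,0],[-0.258,-0.043,0],[-0.258,-0.043,0],[-0.258,-0.043,0]])

```text
time: 21.1
ee_pos: [0.4658, 0.0559, 0.1692]
eef_rot: [3.136, 0.551, 1.755]
ft_force: [0.0, -0.5, -2.8]
finger_gap: 0.0212
gripper_force: 59.2
```

Call:
jog_arm(delta_pos=[[0,0,-0.4],[0,0,-0.8],[0,0,-0.8],[0,0,-0.8],[0,0,-0.8],[0,0,0]], delta_rot=[[-0.258,-0.043,0],[-0.258,-0.043,0],[0,0,0],[0,0,0],[0,0,0],[0,0,0]])

```text
time: 21.7
ee_pos: [0.4632, 0.0547, 0.0745]
eef_rot: [-3.128, 0.808, 1.767]
ft_force: [0.4, -0.6, -1.5]
finger_gap: 0.0214
gripper_force: 59.2
```

Run:
```python
from h import *
tool()
c=camera("top");s=camera("side")
def f(cam,z,w):
    u,v=map(int,proj(cam,(.46,.08,z)));return cv2.resize(cam["img"][v-w:v+w,u-w:u+w],(400,400),interpolation=2)
cv2.imwrite("pics/lay.png",np.hstack([f(c,.08,45),f(s,.08,60)]))
```

```text
pos [0.4632 0.0547 0.0745] x [-0.135  0.678 -0.723] y [ 0.983  0.185 -0.01 ] z [ 0.127 -0.712 -0.691] q [ 0.44  0.18 -0.29  1.36 -0.77  1.92] F [ 0.4 -0.6 -1.5] gap 0.0214
```

View pics/lay.png

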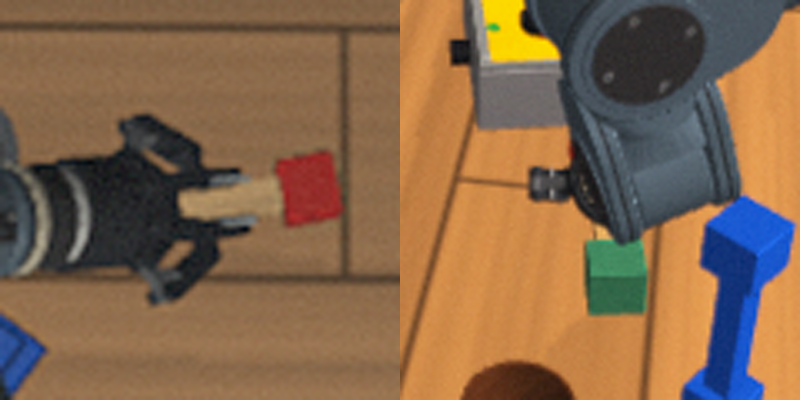

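Picture: marker held horizontal, red end towards -y at (310,190), green towards +y; path down is clear. Lowering to touch.

Call:
jog_arm(delta_pos=[[0,0,-0.5],[0,0,-0.5],[0,0,-0.5],[0,0,-0.3],[0,0,-0.12],[0,0,0]], delta_rot=[[0,0,0],[0,0,0],[0,0,0],[0,0,0],[0,0,0],[0,0,0]])

```text
time: 22.4
ee_pos: [0.4651, 0.0539, 0.0286]
eef_rot: [-3.135, 0.81, 1.76]
ft_force: [0.5, 0.0, -1.5]
finger_gap: 0.0212
gripper_force: 59.2
```

Call:
jog_arm(delta_pos=[[0,0,-0.08],[0,0,-0.08],[0,0,0]], delta_rot=[[0,0,0],[0,0,0],[0,0,0]])

```text
time: 22.7
ee_pos: [0.4657, 0.0543, 0.0253]
eef_rot: [-3.138, 0.809, 1.758]
ft_force: [-0.7, 0.0, -1.6]
finger_gap: 0.021
gripper_force: 59.2
```

Call:
jog_arm(delta_pos=[[0,0,-0.08],[0,0,-0.06],[0,0,0]], delta_rot=[[0,0,0],[0,0,0],[0,0,0]])

```text
time: 23.0
ee_pos: [0.4654, 0.0541, 0.0216]
eef_rot: [-3.137, 0.809, 1.759]
ft_force: [-0.7, 0.5, -1.0]
finger_gap: 0.0211
gripper_force: 59.2
```

Call:
jog_arm(delta_pos=[[0,0,-0.04],[0,0,0]], delta_rot=[[0,0,0],[0,0,0]])

```text
time: 23.2
ee_pos: [0.4656, 0.0542, 0.0208]
eef_rot: [-3.138, 0.809, 1.758]
ft_force: [0.5, 0.2, -0.9]
finger_gap: 0.0211
gripper_force: 59.3
```

Call:
jog_arm(delta_pos=[[0,0,-0.04],[0,0,0]], delta_rot=[[0,0,0],[0,0,0]])

```text
time: 23.4
ee_pos: [0.4658, 0.0541, 0.0206]
eef_rot: [-3.138, 0.81, 1.758]
ft_force: [-1.1, 0.0, 3.5]
finger_gap: 0.0211
gripper_force: 59.4
```

Call:
jog_arm(delta_pos=[[0,0,0],[0,0,0],[0,0,0],[0,0,0],[0,0,0.4],[0,0,0.6],[0,0,0.8],[0,0,0.8],[0,0,0.8],[0,0,0.8]], delta_rot=[[0,0,0],[0,0,0],[0,0,0],[0,0,0],[0,0,0],[0,0,0],[0,0,0],[0,0,0],[0,0,0],[0,0,0]], jaw=0)

```text
time: 24.4
ee_pos: [0.4657, 0.0542, 0.1264]
eef_rot: [-3.139, 0.809, 1.758]
ft_force: [1.3, -0.0, -0.2]
finger_gap: 0.0852
gripper_force: 0.0
```

Call:
jog_arm(delta_pos=[[0,0,0.4],[0,0,0.4],[0,0,0],[0,0,0],[0,0,0],[0,0,0],[0,0,0],[0,0,0],[0,0,0],[0,0,0]], delta_rot=[[0.258,0.043,0],[0.258,0.043,0],[0.258,0.043,0],[0.258,0.043,0],[0.258,0.043,0],[0.258,0.043,0],[0.258,0.043,0],[0.258,0.043,0],[0.258,0.043,0],[0.258,0.043,0]])

```text
time: 25.4
ee_pos: [0.4663, 0.0536, 0.1468]
eef_rot: [3.116, -0.501, 1.755]
ft_force: [-0.8, 0.3, -0.6]
finger_gap: 0.085
gripper_force: 0.0
```

Call:
jog_arm(delta_pos=[[0,0,0],[0,0,0],[0,0,0]], delta_rot=[[0.258,0.043,0],[0.258,0.043,0],[0,0,0]])

```text
time: 25.7
ee_pos: [0.4646, 0.0522, 0.1414]
eef_rot: [3.125, -0.764, 1.746]
ft_force: [-0.5, 0.3, 0.2]
finger_gap: 0.0852
gripper_force: 0.0
```

Run:
```python
from h import *
tool()
c=camera("top");s=camera("side")
for cam,n,box in((c,"top",(190,170,290,270)),(s,"side",(240,130,400,260))):
    hsv=cv2.cvtColor(cam["img"],cv2.COLOR_BGR2HSV)
    for nm,lo,hi in(("green",(60,60,20),(95,255,255)),("red",(0,170,70),(6,255,255))):
        m=cv2.inRange(hsv,lo,hi);k=np.zeros_like(m);x0,y0,x1,y1=box;k[y0:y1,x0:x1]=m[y0:y1,x0:x1]
        for q in cv2.findContours(k,0,2)[0]:
            if cv2.contourArea(q)>40:
                r=cv2.minAreaRect(q);print(n,nm,np.round(r[0],1),np.round(r[1],1),round(r[2],1),onz(cam,*r[0],.044))
def f(cam,z,w):
    u,v=map(int,proj(cam,(.46,.08,z)));return cv2.resize(cam["img"][v-w:v+w,u-w:u+w],(400,400),interpolation=2)
cv2.imwrite("pics/lay2.png",np.hstack([f(c,.08,48),f(s,.08,60)]))
```

```text
pos [0.4646 0.0522 0.1414] x [-0.126  0.711  0.692] y [0.987 0.163 0.012] z [-0.104  0.684 -0.722] q [-0.43  0.22 -0.11  1.73  0.61  0.81] F [-0.5  0.3  0.2] gap 0.0852
top green [220.8 226.5] [13.8 12. ] 80.5 [0.4442 0.161  0.044 ]
side green [292.  249.5] [19. 16.] 90.0 [0.4428 0.1798 0.044 ]
side red [286.  210.5] [19. 16.] 90.0 [0.4726 0.0294 0.044 ]
```

View pics/lay2.png

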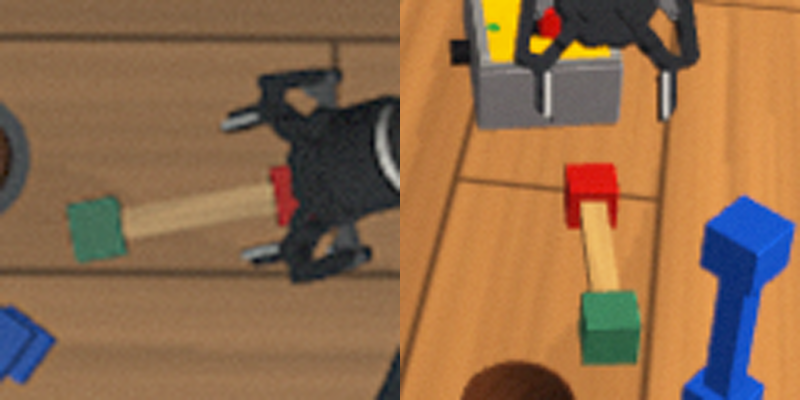

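Picture: marker lies flat, green (97,228) and red (285,195 in the left part; 590,190 right); green at (0.444,0.161) matches the prediction. Regrasping with the opposite lean.

Call:
jog_arm(delta_pos=[[-0.05,0.3,-0.65],[-0.05,0.3,-0.65],[-0.05,0.3,-0.65],[-0.05,0.3,-0.65],[-0.05,0.3,-0.65],[-0.05,0.3,-0.65],[-0.05,0.3,-0.45],[0,0.1,-0.25],[0,0,0]], delta_rot=[[0,0,0.02],[0,0,0.02],[0,0,0],[0,0,0],[0,0,0],[0,0,0],[0,0,0],[0,0,0],[0,0,0]])

```text
time: 26.7
ee_pos: [0.4566, 0.1102, 0.0306]
eef_rot: [3.113, -0.758, 1.781]
ft_force: [0.1, -0.3, 0.5]
finger_gap: 0.0853
gripper_force: 0.0
```

```bash
python3 -c "
from h import *
tool()"
```

```text
pos [0.4566 0.1102 0.0306] x [-0.152  0.71   0.687] y [0.982 0.189 0.021] z [-0.115  0.678 -0.726] q [-0.33  0.27 -0.28  1.44  0.65  0.9 ] F [ 0.1 -0.3  0.5] gap 0.0853
```

Call:
jog_arm(delta_pos=[[0,-0.08,-0.2],[0,0,-0.2],[0,0,0]], delta_rot=[[-0.008,0.04,0],[0,0,0],[0,0,0]])

```text
time: 27.0
ee_pos: [0.4571, 0.1068, 0.0195]
eef_rot: [-3.14, -0.759, 1.757]
ft_force: [-0.2, -0.4, -0.2]
finger_gap: 0.0854
gripper_force: 0.0
```

Call:
jog_arm(delta_pos=[[0,0,0],[0,0,0],[0,0,0],[0,0,0],[0,0,0],[0,0,0],[0,0,0]], delta_rot=[[0,0,0],[0,0,0],[0,0,0],[0,0,0],[0,0,0],[0,0,0],[0,0,0]], jaw=1)

```text
time: 27.7
ee_pos: [0.457, 0.1071, 0.02]
eef_rot: [-3.141, -0.76, 1.758]
ft_force: [0.1, -2.0, 1.8]
finger_gap: 0.0209
gripper_force: 58.9
```

```bash
python3 -c "
from h import *
tool()"
```

```text
pos [0.457  0.1071 0.02  ] x [-0.135  0.712  0.689] y [ 0.982  0.187 -0.   ] z [-0.129  0.676 -0.725] q [-0.33  0.3  -0.27  1.44  0.64  0.91] F [ 0.1 -2.   1.8] gap 0.0209
```

Call:
jog_arm(delta_pos=[[0,0,0.4],[0,0,0.8],[0,0,0.8],[0.5,0,0.8],[0.5,0,0.8],[0.5,0,0.8],[0.5,0,0.8],[0.5,0,0.8],[0.5,0,0.8],[0.5,0,0.4]], delta_rot=[[0,0,0],[0,0,0],[0,0,0],[0,0,0],[0,0,0],[0,0,0],[0,0,0],[0,0,0],[0,0,0],[0,0,0]])

```text
time: 28.7
ee_pos: [0.5451, 0.1073, 0.2021]
eef_rot: [3.14, -0.759, 1.76]
ft_force: [0.4, -0.4, -2.0]
finger_gap: 0.0213
gripper_force: 58.8
```

Call:
jog_arm(delta_pos=[[0,0,0],[0,0,0],[0,0,0],[0,0,0],[0,0,0],[0,0,0],[0,0,0],[0,0,0],[0,0,0],[0,0,0]], delta_rot=[[-0.257,-0.049,0],[-0.257,-0.049,0],[-0.257,-0.049,0],[-0.257,-0.049,0],[-0.257,-0.049,0],[-0.257,-0.049,0],[-0.257,-0.049,0],[-0.257,-0.049,0],[-0.257,-0.049,0],[-0.257,-0.049,0]])

```text
time: 29.7
ee_pos: [0.544, 0.108, 0.201]
eef_rot: [3.139, 0.552, 1.758]
ft_force: [0.3, -0.4, -2.0]
finger_gap: 0.021
gripper_force: 58.8
```

Call:
jog_arm(delta_pos=[[0,0,0],[0,0,0],[0,0,0]], delta_rot=[[-0.257,-0.049,0],[-0.257,-0.049,0],[0,0,0]])

```text
time: 30.0
ee_pos: [0.5419, 0.1094, 0.1948]
eef_rot: [-3.127, 0.81, 1.772]
ft_force: [0.3, 0.2, -2.9]
finger_gap: 0.0212
gripper_force: 59.0
```

```bash
python3 -c "
from h import *
tool()"
```

```text
pos [0.5419 0.1094 0.1948] x [-0.138  0.675 -0.724] y [ 0.982  0.19  -0.01 ] z [ 0.131 -0.712 -0.689] q [ 0.46  0.34  0.14  1.66 -0.77  1.96] F [ 0.3  0.2 -2.9] gap 0.0212
```

Call:
jog_arm(delta_pos=[[-0.17,0.73,0],[-0.17,0.73,0],[-0.17,0.73,0],[-0.17,0.73,0],[-0.17,0.73,0],[-0.17,0.73,0],[-0.17,0.73,0],[-0.17,0.73,0],[-0.17,0.73,0],[0,0,0]], delta_rot=[[0.004,-0.02,0.058],[0,0,0.058],[0,0,0.058],[0,0,0.058],[0,0,0.058],[0,0,0.058],[0,0,0.058],[0,0,0.058],[0,0,0.058],[0,0,0]])

```text
time: 31.0
ee_pos: [0.5055, 0.2732, 0.2003]
eef_rot: [3.125, 0.807, 2.009]
ft_force: [-0.0, -0.2, -1.3]
finger_gap: 0.021
gripper_force: 59.0
```

Run:
```python
from h import *
p,R=tool()
g=np.array([R[0,0],R[1,0],0]);g/=np.linalg.norm(g);print("g",g,"TCP target",np.array([.503,.276])-.002*g[:2])
c=camera("top");s=camera("side")
hsv=cv2.cvtColor(c["img"],cv2.COLOR_BGR2HSV);m=cv2.inRange(hsv,(0,170,70),(6,255,255));m[:, :140]=0;m[:,240:]=0
q=max(cv2.findContours(m,0,2)[0],key=cv2.contourArea);r=cv2.minAreaRect(q);print("red top",r,onz(c,*r[0],p[2]+.1264))
u,v=map(int,proj(c,(.503,.276,.1)));w=50;A=cv2.resize(c["img"][v-w:v+w,u-w:u+w],(400,400),interpolation=2)
u,v=map(int,proj(s,(.503,.276,.16)));w=75;B=cv2.resize(s["img"][v-w:v+w,u-w:u+w],(400,400),interpolation=2)
cv2.imwrite("pics/over.png",np.hstack([A,B]))
```

```text
pos [0.5055 0.2732 0.2003] x [-0.294  0.626 -0.722] y [0.9   0.436 0.012] z [ 0.322 -0.647 -0.692] q [ 0.75  0.4   0.23  1.69 -0.77  1.99] F [-0.  -0.2 -1.3] gap 0.021
g [-0.42460928  0.90537669  0.        ] TCP target [0.50384922 0.27418925]
red top ((170.6815185546875, 195.59930419921875), (18.20732879638672, 16.96592140197754), 65.55604553222656) [0.4998 0.2733 0.3267]
```

View pics/over.png

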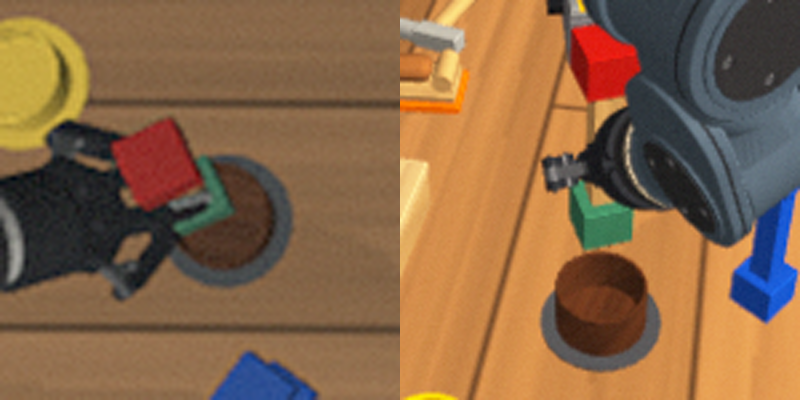

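Picture: marker upright with green down over the dark cup, red up at (160,165); cup at (228,220) unobstructed now. One check of the alignment before lowering.

Run:
```python
from h import *
p,R=tool();c=camera("top");s=camera("side")
def big(cam,lo,hi,box):
    m=cv2.inRange(cv2.cvtColor(cam["img"],cv2.COLOR_BGR2HSV),lo,hi);k=np.zeros_like(m);x0,y0,x1,y1=box;k[y0:y1,x0:x1]=m[y0:y1,x0:x1]
    return max(cv2.findContours(k,0,2)[0],key=cv2.contourArea)
hull=lambda q:cv2.approxPolyDP(cv2.convexHull(q),1.5,True)[:,0].tolist()
print("obs top red",hull(big(c,(0,170,70),(6,255,255),(140,150,240,230))))
print("obs side red",hull(big(s,(0,170,70),(6,255,255),(200,90,300,200))))
print("obs side green",hull(big(s,(60,60,20),(95,255,255),(200,150,310,270))))
y=R[:,1].copy();y[2]=0;y/=np.linalg.norm(y);g=np.array([-y[1],y[0],0])
ax=np.array([p[0],p[1],0])+.002*g
def box(z): return [ax+[0,0,z]+.022*(a*y+b*g) for a,b in((1,1),(1,-1),(-1,-1),(-1,1))]
zt=p[2]+.1264;zb=p[2]-.0736
pr=lambda cam,P:[tuple(np.round(proj(cam,q),1).tolist()) for q in P]
print("pred top red",pr(c,box(zt)));print("pred side red",pr(s,box(zt)),pr(s,box(zt-.04)));print("pred side green bot",pr(s,box(zb)),"top",pr(s,box(zb+.04)))
hsv=cv2.cvtColor(c["img"],cv2.COLOR_BGR2HSV);
for cam,bx in((c,(165,185,215,235)),(s,(235,235,305,310))):
    f=big(cam,(0,0,20),(180,80,115),bx);e=cv2.fitEllipse(cv2.convexHull(f));print("flange",np.round(e[0],1),np.round(e[1],1),onz(cam,*e[0],.002))
    f=big(cam,(0,80,20),(14,220,110),bx);e=cv2.fitEllipse(cv2.convexHull(f));print("brown",np.round(e[0],1),np.round(e[1],1),onz(cam,*e[0],.05))
```

```text
pos [0.5061 0.2716 0.2003] x [-0.292  0.625 -0.724] y [0.901 0.434 0.011] z [ 0.321 -0.649 -0.69 ] q [ 0.75  0.4   0.23  1.69 -0.77  1.99] F [-0.1  0.1 -1.6] gap 0.0214
obs top red [[175, 185], [182, 200], [168, 206], [160, 191]]
obs side red [[254, 176], [262, 175], [276, 183], [278, 191], [272, 199], [257, 199], [253, 191]]
obs side green [[275, 254], [258, 258], [253, 246], [253, 236], [257, 233], [276, 243]]
pred top red [(159.6, 189.6), (175.1, 182.5), (181.9, 197.5), (166.3, 204.7)]
pred side red [(257.6, 188.4), (251.2, 175.5), (272.0, 171.9), (279.2, 184.5)] [(257.5, 204.4), (251.2, 191.3), (271.4, 187.6), (278.4, 200.4)]
pred side green bot [(257.0, 259.6), (251.4, 245.9), (269.5, 242.0), (275.7, 255.4)] top [(257.1, 246.9), (251.4, 233.3), (269.9, 229.5), (276.3, 242.8)]
flange [182.9 212.6] [33.8 46.8] [0.4931 0.2908 0.002 ]
brown [186.9 208.6] [25.1 26.8] [0.5006 0.2709 0.05  ]Traceback (most recent call last):
  File "<stdin>", line 18, in <module>
cv2.error: OpenCV(4.12.0) /io/opencv/modules/imgproc/src/shapedescr.cpp:361: error: (-201:Incorrect size of input array) There should be at least 5 points to fit the ellipse in function 'fitEllipseNoDirect'
```

Call:
jog_arm(delta_pos=[[0,0.1,-0.4],[0,0,-0.6],[0,0,-0.6],[0,0,-0.6],[0,0,-0.6],[0,0,-0.4],[0,0,-0.4],[0,0,-0.3],[0,0,-0.2],[0,0,0]], delta_rot=[[0,0,0],[0,0,0],[0,0,0],[0,0,0],[0,0,0],[0,0,0],[0,0,0],[0,0,0],[0,0,0],[0,0,0]])

```text
time: 32.2
ee_pos: [0.5058, 0.2738, 0.0966]
eef_rot: [3.127, 0.81, 2.009]
ft_force: [0.4, 0.0, -1.5]
finger_gap: 0.0213
gripper_force: 58.9
```

Run:
```python
from h import *
p,R=tool();print(observe()["moment"].round(2))
```

```text
pos [0.5058 0.2738 0.0966] x [-0.293  0.624 -0.724] y [0.901 0.434 0.01 ] z [ 0.32  -0.65  -0.689] q [ 0.75  0.46  0.1   1.5  -0.77  2.  ] F [ 0.4  0.  -1.5] gap 0.0213
[ 0.81  0.44 -0.05]
```

Call:
jog_arm(delta_pos=[[0,0,-0.2],[0,0,-0.2],[0,0,-0.12],[0,0,0]], delta_rot=[[-0.009,0.018,0],[0,0,0],[0,0,0],[0,0,0]])

```text
time: 32.6
ee_pos: [0.5058, 0.2738, 0.0836]
eef_rot: [-3.141, 0.81, 2.02]
ft_force: [-0.9, 1.3, -1.1]
finger_gap: 0.0211
gripper_force: 58.9
```

Call:
jog_arm(delta_pos=[[0,0,-0.06],[0,0,-0.04],[0,0,0]], delta_rot=[[0,0,0],[0,0,0],[0,0,0]])

```text
time: 32.9
ee_pos: [0.5061, 0.2739, 0.0818]
eef_rot: [3.141, 0.81, 2.019]
ft_force: [0.7, -0.2, -0.7]
finger_gap: 0.0212
gripper_force: 58.9
```

Call:
jog_arm(delta_pos=[[0,0,-0.05],[0,0,0]], delta_rot=[[0,0,0],[0,0,0]])

```text
time: 33.1
ee_pos: [0.506, 0.274, 0.0804]
eef_rot: [3.141, 0.81, 2.019]
ft_force: [0.9, 0.1, -1.0]
finger_gap: 0.0213
gripper_force: 58.9
```

Call:
jog_arm(delta_pos=[[0,0,-0.04],[0,0,0]], delta_rot=[[0,0,0],[0,0,0]])

```text
time: 33.3
ee_pos: [0.506, 0.2739, 0.0794]
eef_rot: [3.141, 0.81, 2.019]
ft_force: [0.3, -0.6, -1.1]
finger_gap: 0.0209
gripper_force: 58.9
```

Call:
jog_arm(delta_pos=[[0,0,-0.03],[0,0,0]], delta_rot=[[0,0,0],[0,0,0]])

```text
time: 33.5
ee_pos: [0.5061, 0.274, 0.0793]
eef_rot: [3.14, 0.811, 2.019]
ft_force: [-0.6, 0.3, 1.0]
finger_gap: 0.0207
gripper_force: 59.3
```

Call:
jog_arm(delta_pos=[[0,0,-0.03],[0,0,0]], delta_rot=[[0,0,0],[0,0,0]])

```text
time: 33.7
ee_pos: [0.5062, 0.274, 0.0793]
eef_rot: [3.14, 0.811, 2.019]
ft_force: [-3.4, 0.6, 5.2]
finger_gap: 0.0211
gripper_force: 59.8
```

Run:
```python
from h import *
p,R=tool();print(observe()["moment"].round(2))
```

```text
pos [0.5062 0.274  0.0793] x [-0.299  0.621 -0.725] y [0.901 0.434 0.001] z [ 0.316 -0.653 -0.689] q [ 0.75  0.49  0.1   1.48 -0.77  1.99] F [-3.4  0.6  5.2] gap 0.0211
[-0.03  0.63 -0.47]
```

Call:
jog_arm(delta_pos=[[0,0,0],[0,0,0],[0,0,0],[0,0,0],[0,0,0],[-0.1,0.21,0.22],[-0.2,0.42,0.44],[-0.2,0.42,0.44],[-0.2,0.42,0.44],[-0.2,0.42,0.44]], delta_rot=[[0,0,0],[0,0,0],[0,0,0],[0,0,0],[0,0,0],[0,0,0],[0,0,0],[0,0,0],[0,0,0],[0,0,0]], jaw=0)

```text
time: 34.7
ee_pos: [0.4833, 0.322, 0.1284]
eef_rot: [3.14, 0.81, 2.018]
ft_force: [0.4, 0.2, 0.5]
finger_gap: 0.0852
gripper_force: 0.0
```

Call:
jog_arm(delta_pos=[[-0.2,0.42,0.44],[-0.2,0.42,0.44],[-0.2,0.42,0.6],[-0.2,0.42,0.6],[-0.2,0.42,0.6],[0,0,0]], delta_rot=[[0,0,0],[0,0,0],[0,0,0],[0,0,0],[0,0,0],[0,0,0]])

```text
time: 35.3
ee_pos: [0.4587, 0.3759, 0.1971]
eef_rot: [3.134, 0.808, 2.016]
ft_force: [1.0, -0.7, 0.1]
finger_gap: 0.0852
gripper_force: 0.0
```

Run:
```python
from h import *
tool();c=camera("top");s=camera("side")
A=cv2.resize(c["img"][150:270,140:385],(800,392),interpolation=2);B=cv2.resize(s["img"][110:310,180:350],(510,600),interpolation=2)
out=np.zeros((600,800,3),np.uint8);out[:294,:600]=cv2.resize(A,(600,294));out[300:,:255]=cv2.resize(B,(255,300))
out[300:,260:560]=cv2.resize(s["img"][125:205,230:310],(300,300),interpolation=2)
cv2.imwrite("pics/fin.png",out)
```

```text
pos [0.4587 0.3759 0.1971] x [-0.298  0.623 -0.723] y [0.9   0.436 0.005] z [ 0.318 -0.649 -0.691] q [ 0.91  0.6   0.49  1.89 -0.71  2.19] F [ 1.  -0.7  0.1] gap 0.0852
```

View pics/fin.png

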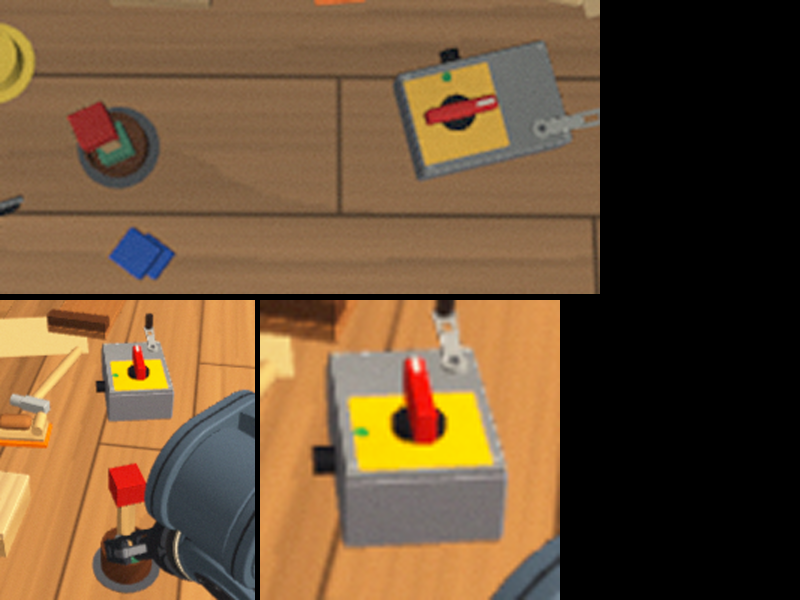

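Picture: marker upright in the dark cup, red up (95,125) and green below. Handle lies across with its mark hiding the red dot (490,102), and the hasp points out past the side (590,115). Checking the two angles numerically before handing in.

Run:
```python
from h import *
c=camera("top");hsv=cv2.cvtColor(c["img"],cv2.COLOR_BGR2HSV)
def big(lo,hi,b):
    m=cv2.inRange(hsv,lo,hi);k=np.zeros_like(m);x0,y0,x1,y1=b;k[y0:y1,x0:x1]=m[y0:y1,x0:x1];return max(cv2.findContours(k,0,2)[0],key=cv2.contourArea)
def ang(q,z):
    b=cv2.boxPoints(cv2.minAreaRect(q));P=np.array([onz(c,*p,z)[:2] for p in b]);e=[P[1]-P[0],P[2]-P[1]];d=max(e,key=np.linalg.norm);return np.arctan2(d[1],d[0])%np.pi,np.linalg.norm(d)
a,l=ang(big((0,170,90),(6,255,255),(300,165,380,230)),.127);print("bar az",a,l)
y,_=ang(big((20,120,100),(32,255,255),(300,165,380,230)),.08);print("panel az mod 90",y%(np.pi/2))
k=big((0,0,0),(180,255,50),(375,180,410,215));r=cv2.minAreaRect(k);K=onz(c,*r[0],.123);print("knob",r,K,"hasp az",np.arctan2(K[1]+.2805,K[0]-.519))
```

```text
bar az 1.7977091089943533 0.06578639677015305
panel az mod 90 0.25450630899305837
knob ((390.1000671386719, 195.1999969482422), (4.0249223709106445, 7.155416965484619), 63.43495178222656) [ 0.537  -0.3615  0.123 ] hasp az -1.3521273809209544
```

```bash
python3 -c "
from rig import *
print(close_job())"
```

```text
the job is handed in; nothing more can be done
None
```

The job is handed in: the isolator handle is off at its stop, then the hasp was swung fully out, and the marker was laid flat, released, and stood back in the dark cup with green down and red up. It took about 35 s of the 72 s allowed, and the last pictures and angle checks agree with this; no judging result came back.

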